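# Slant the long spatula out of the covered soaking bath

### The arm

A 6-joint arm with a two-finger parallel gripper is mounted at the origin on the work surface. World frame = base frame: x ahead of the robot, y to its left, z up, the work surface at z = 0. Lengths are in m, angles in rad, forces in N, time in s.
With the tool pointing down it reaches from about 0.375 to 0.975 m from the base axis. Payload 3.8 kg.
Tool frame: the origin (TCP) lies at the very end of the fingers, on their centre line; the grasp point (between the pads) lies 19 mm behind it; z points along the fingers, y is the line along which they close (so a half turn about z gives the same grasp; the last joint's range is limited). The gripper opens to 85 mm and grips with 20 to 120 N. Pads are 22 mm wide; open, the fingers measure 114 mm over their backs; the gripper's body (76 mm by 85 mm) begins 54 mm behind the grasp point. The pads swing forward as they close: fully open they stand 13 mm farther back than shut.
Start: joints at [1.108, 0.264, 1.604, -0, 1.274, -0.037], TCP at [0.279, 0.615, 0.231] pointing down, gripper open.
Joint ranges: [-2.63, 2.63], [-0.94, 2.18], [0.31, 2.57], [-1.31, 4.45], [0, 2.66], [-2.55, 2.55]. Speed limits (rad/s): [2.57, 2.57, 3.14, 3.14, 3.14, 3.14].

### API

Orientations are given as a rotation vector (axis times angle).
In Python, from rig import get_state, snapshot, get_calibration, sign_off gives the robot as it stands.
- The arm moves only by the shell command python3 -m crank 'ROWS' [OPENING] [FORCE]. ROWS is JSON, a list of rows, each an object of numbers: "dx", "dy", "dz": the shift along the tool's x, y, z scaled (see below); "rx", "ry", "rz": the turn, a rotation vector about the tool's x, y, z scaled (see below). In form: [{"dx": .., "dy": .., "dz": .., "rx": .., "ry": .., "rz": ..}, ...]. A call has 1 to 8 rows; each row is the pose to reach, as a shift and turn from the pose commanded when the call began, along the tool's axes at that moment, turning the shorter way round; what a row does not reach only later rows make up. The controller multiplies each number of a shift by 0.4 m and each number of a turn by 180 degrees. A row lasts 1/12 s, in which the tool goes at most 41.7 mm and 7.16 degrees, less where a joint would pass 70% of its speed; a pose out of reach is approached as far as the arm can. A call with a number of a shift or a turn outside -1 to 1 is refused whole. A call with a gripper value outside its range is refused whole. OPENING is the gripper command: -1 is fully open, 1 is shut, values between are in proportion, set as the call begins (- or left out, the last holds). The fingers move at their own pace and stop on an object; FORCE is the grip in N (left out, the last holds). Time passes only in rows, so rows that repeat a pose let the fingers close. It gives the time, the measured TCP pose, the force, the opening and the grip force at its end, in the units of the state.
- get_state(): the state, without advancing time (a new reading comes with each control period).
- snapshot(name): name is "side" or "top"; returns the picture (420x560x3 uint8, red, green, blue); there is no depth.
- get_calibration(name): a dict with "fovy" (degrees; the focal length in pixels is half the picture's height over the tangent of half this angle, whatever the lens; pixels are square), "cx", "cy" (the principal point, pixels), "R" (3x3) and "t" (3): a world point X has camera coordinates R X + t. Camera axes: x right, y down, z forward; pixel columns grow to the right and rows downward; lengths in m; the calibration is good to about 2 mm. A picture is of the moment at which its call begins. get_calibration takes no time and is no camera call.
- sign_off(): hands the job in; it is judged then, once.
The state is a dict: "time": time; "joint_positions": joint angles; "qvel": joint speeds; "tau": joint torques, N m; "eef_pos": TCP position; "tcp_rot": TCP orientation; "force": force on the tool from outside, world axes, zero at the start; "moment": the same for the moment, N m; "gripper_width": finger opening in m; "grip_force": force on a finger pad.
Only numpy, scipy, OpenCV 4.12 (cv2) and the standard library are available. Lean on these libraries where they do the work, as an engineer would, in place of code of your own. Each camera call takes 0.05 s, during which the arm holds its last target. There are 200 camera calls.

### The job

On the soaking bath, slide the loose cover by its upright tab until it is fully open against its stop. The long double-ended steel spatula inside is longer than the opening: take it by its square handle, shift one end farther under a cover, bring the other end up first and draw it out aslant. Finish while holding it still in the gripper, level and roughly 15 cm above the bath's covers, over the bath and touching nothing else; leave the cover open, the tweezers in the bath, and the weights and timer on and beside the bath where they stand.

Things in the scene. Friction and masses are not known exactly. Their poses are not given: they have to be found in the camera images.
- bath: White plastic soaking bath, fixed: outside 194 (x) by 390 (y, long way) by 84 mm high, walls and floor 4 mm, inner length y = -191 to 191 mm. Origin: centre of its underside on the bench; +y points to the sliding cover's end, z up. Inside, cross ribs at y = -86 and 86 mm (6 mm wide, tops 44 mm above the bench) carry the spatula.
- opening (a point): Bath's middle at the height of the covers' top face, 84 mm above the bench; axes as the bath's. Covers: flat grey plates 4 mm thick, undersides 80 mm above the bench. Fixed one: y = -193 to -75 mm. With the sliding cover fully open, the opening is y = -75 to 75 mm and, between lips on the long walls, x = -83 to 83 mm.
- shutter (a joint): Sliding cover: travel in m from 0 (its inner edge at y = -15 mm of the bath, opening 65 mm long) towards the bath's +y to 0.090 (stop, fully open, inner edge at y = +75 mm). It starts between 0 and 0.025, needs about 3 N plus slight drag, and stays where it is left.
- cover_grip (a point): Grip point on the sliding cover's upright tab: a grey plate 60 mm wide (bath's x), 12 mm thick (bath's y), rising 38 mm from the cover's top face to 122 mm above the bench. The point is in the middle of the tab, 24 mm above the cover's top; axes as the bath's. With the cover fully open it is at bath y = 210 mm.
- spatula_mid (a point): Long double-ended steel spatula, 240 mm, about 110 g: square handle 12 by 12 by 140 mm, this point at its centre (near the centre of mass). Own y runs along it to the flat end, z up. It lies on the ribs within 6 degrees of the bath's y, this point 50 mm above the bench. Both ends are 5 mm thick blades, flush with the handle's underside.
- spatula_flat_tip (a point): Tip of the spatula's flat square-ended blade (18 mm wide), 120 mm along the spatula's own +y from the middle.
- spatula_round_tip (a point): Tip of the spatula's round-ended blade (20 mm wide), 120 mm along the spatula's own -y from the middle.
- tweezers: Bystander: short steel tweezers, 110 by 12 by 9 mm, lying on the bath's black-lined floor (4 mm above the bench) beside the spatula, towards the bath's +x wall. Origin at the underside's centre, y along them.
- cover_weight: Bystander: small steel cylinder weight, 28 mm diameter, 22 mm high, standing on the outer +x corner of the fixed cover. Origin at its underside.
- bench_weight: Bystander: steel cylinder weight, 44 mm diameter, 40 mm high, on the bench just beyond the bath. Origin at its underside.
- timer: Bystander: black round timer, 56 mm diameter, 20 mm high, on the bench just beyond the bath. Origin at its underside.
Mind the look-alikes: they are no part of the job. Leave any red or yellow look-alike of the part that bears spatula_mid alone.

How it is judged:
On the way, in this order (a step that is already met when the one before it is completed fails the run):
1. the sliding cover is fully open (value of joint shutter above 0.083 m), for 0.2 s.
2. one end of the spatula stands out of the opening while the other is still under the covers (((height (world z) of spatula_flat_tip above 0.105 m and height (world z) of spatula_round_tip below 0.075 m) or (height (world z) of spatula_round_tip above 0.105 m and height (world z) of spatula_flat_tip below 0.075 m))), for 0.1 s.
At the end, for the whole second after the job is handed in: Spatula held still in the fingers, level within 17 degrees, both tips over 90 mm above the covers' tops, middle below 340 mm over the bench and within 150 mm in plan of the opening's middle; sliding cover within 10 mm of its open stop; tweezers in the bath (height (world z) of each of spatula_flat_tip, spatula_round_tip above 0.174 m and height (world z) of spatula_mid below 0.34 m and angle between spatula_mid's own y axis and vertical between 1.27 and 1.87 rad and horizontal distance between each of spatula_mid, tweezers and opening below 0.15 m and contact force between spatula and the fingers above 2 N and contact force between spatula and bath below 0.1 N and linear speed of spatula below 0.03 m/s and value of joint shutter above 0.08 m and z of tweezers in the frame of opening below -0.055 m); the arm keeps its last pose, push and grip.
It fails at once if a weight or the timer is pushed aside (moved over 25 mm) (distance of any of cover_weight, bench_weight, timer from where it was at the start of the episode above 0.025 m).
It also fails if it takes over 51 s, if anything falls off the work surface, if the arm or the gripper's body presses on something with over 40 N, if the wrist force passes 120 N, or if a joint passes its speed limit or range.

## Working session

There is one attempt and no reset: what is moved stays moved. The work goes in short steps, Python scripts to look and compute and a shell command to move; the robot and the scene stay as the last step left them, time stands still between calls to the robot, and variables do not carry over. Pictures are saved under pics/ and viewed, at most 10 in all, crops included, and the job is handed in when it is done.

```bash
ls; mkdir -p pics; python3 - <<'E'
from rig import *
import cv2
s=get_state(); print({k:s[k] for k in('time','eef_pos','tcp_rot','gripper_width')})
for n in('side','top'):
    cv2.imwrite(f'pics/{n}0.png',snapshot(n)[:,:,::-1]); c=get_calibration(n); print(n,c)
E
```

```text
pics
{'time': 0.0, 'eef_pos': array([0.27847233, 0.6140472 , 0.22994478]), 'tcp_rot': array([-0.66373221, -3.07008947,  0.00348677]), 'gripper_width': 0.08554726663801601}
side {'fovy': 45.92995514213909, 'cx': 274.25523954513056, 'cy': 208.9776592949221, 'R': array([[ 0.9886678 , -0.14885198,  0.01946986],
       [-0.09296677, -0.70892689, -0.69912791],
       [ 0.11786928,  0.68939521, -0.71473148]]), 't': array([-0.47455183,  0.08691342,  1.11922483])}
top {'fovy': 57.94758175345758, 'cx': 278.5487641859769, 'cy': 210.718902063113, 'R': array([[-0.13597696, -0.99070568, -0.00353945],
       [-0.97047838,  0.13391736, -0.20059375],
       [ 0.19920336, -0.02384117, -0.97966812]]), 't': array([0.0547353 , 0.50088472, 0.76642463])}
```

View pics/top0.png

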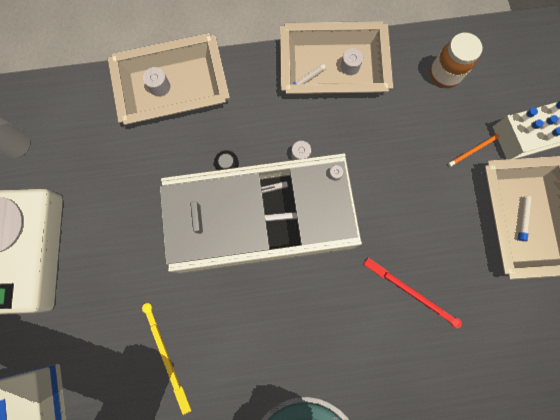

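View pics/side0.png

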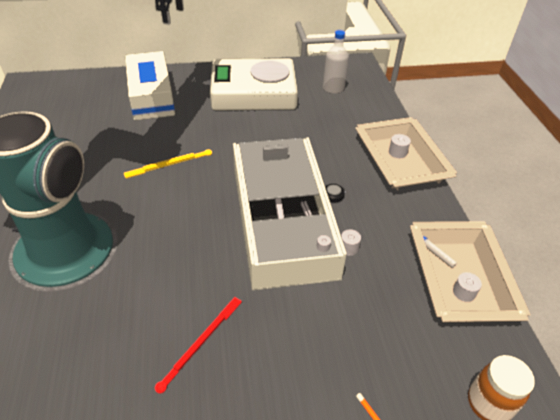

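The top view shows the bath (corners about (162,180), (345,156), (359,246), (170,269)), with the tab at (195,217), the opening at x 263–300 px and the spatula handle at about (282,216). The side view agrees: tab at (275,153), spatula at (281,210).

```bash
cat > h.py <<'E'
import numpy as np, cv2
from rig import *
from scipy.spatial.transform import Rotation as Ro
def ray(n,p,z):
    c=get_calibration(n); f=210/np.tan(np.radians(c['fovy']/2)); R=np.array(c['R']);t=np.array(c['t'])
    d=R.T@np.array([(p[0]-c['cx'])/f,(p[1]-c['cy'])/f,1]); o=-R.T@t
    return (o+d*(z-o[2])/d[2])
def proj(n,X):
    c=get_calibration(n); f=210/np.tan(np.radians(c['fovy']/2)); q=np.array(c['R'])@X+c['t']
    return q[:2]/q[2]*f+[c['cx'],c['cy']]
E
python3 - <<'E'
from h import *
for n,cs in (('top',[(162,180),(345,156),(359,245),(170,269)]),('side',[(234,143),(323,139),(340,277),(251,285)])):
    P=np.array([ray(n,p,.084)[:2] for p in cs]); print(n,P.round(4).tolist(),P.mean(0), [np.linalg.norm(P[i]-P[i-1]).round(4) for i in range(4)])
print('tab top', ray('top',(195,217),.12), ray('side',(275,152),.116))
for n,b in (('top',(150,140,370,280)),('side',(225,130,350,295))):
    im=cv2.imread(f'pics/{n}0.png')[b[1]:b[3],b[0]:b[2]]
    cv2.imwrite(f'pics/{n}c.png',cv2.resize(im,None,fx=3.4,fy=3.4,interpolation=cv2.INTER_CUBIC))
E
```

```text
top [[0.5958, 0.2206], [0.5953, -0.1694], [0.4044, -0.1651], [0.4085, 0.2185]] [0.50099598 0.02613176] [np.float64(0.1872), np.float64(0.39), np.float64(0.191), np.float64(0.3837)]
side [[0.4083, 0.223], [0.6374, 0.2111], [0.5751, -0.224], [0.4, -0.2194]] [ 0.50521326 -0.00230001] [np.float64(0.4425), np.float64(0.2295), np.float64(0.4395), np.float64(0.1752)]
tab top [0.49956367 0.15185925 0.12      ] [0.4999009  0.13541202 0.116     ]
```

View pics/topc.png

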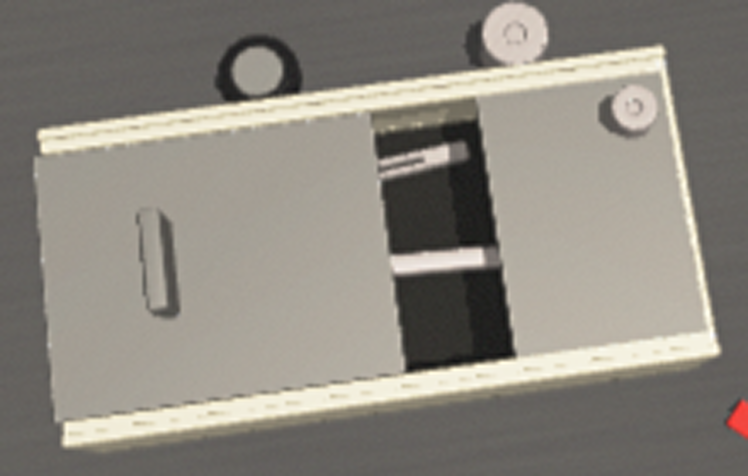

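View pics/sidec.png

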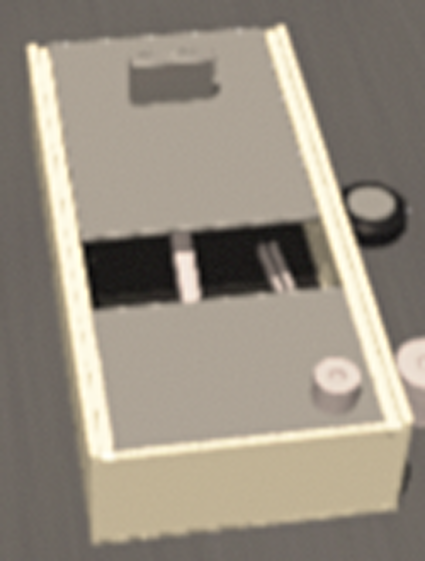

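The crops give cleaner rim corners, the tab top at crop-top (152,260) and the spatula from (392,263) to (500,256). I'll recompute with them.

```bash
python3 - <<'E'
from h import *
T=lambda x,y:(150+x/3.4-.35,140+y/3.4-.35)
S=lambda x,y:(225+x/3.4-.35,130+y/3.4-.35)
for n,cs in (('top',[T(38,130),T(663,46),T(719,348),T(62,440)]),('side',[S(28,45),S(285,27),S(410,422),S(93,458)])):
    P=np.array([ray(n,p,.084)[:2] for p in cs]); print(n,P.round(4).tolist(),P.mean(0), [np.linalg.norm(P[i]-P[i-1]).round(4) for i in range(4)])
f=lambda n,p,z:print(n,ray(n,p,z).round(4))
print('tab top ends');f('top',T(150,209),.122);f('top',T(158,310),.122);f('side',S(130,60),.122);f('side',S(214,58),.122)
print('spat');[f('top',T(*p),.056) for p in((392,263),(485,258))];[f('side',S(*p),.056) for p in((182,240),(190,298))]
print('edges slider inner, fixed inner');[f('top',T(*p),.084) for p in((371,112),(405,370),(478,98),(514,352))]
[f('side',S(*p),.084) for p in((83,240),(318,218),(90,305),(330,290))]
print('wts');f('top',T(634,107),.106);f('side',S(337,370),.106);f('top',T(515,32),.04);f('top',T(258,70),.02)
E
```

```text
top [[0.6007, 0.2227], [0.6017, -0.1698], [0.4098, -0.1705], [0.409, 0.2227]] [0.50528697 0.02628925] [np.float64(0.1917), np.float64(0.3925), np.float64(0.1918), np.float64(0.3932)]
side [[0.4055, 0.2239], [0.6013, 0.2216], [0.5999, -0.1682], [0.4078, -0.1698]] [0.50363543 0.02686197] [np.float64(0.3937), np.float64(0.1958), np.float64(0.3897), np.float64(0.1921)]
tab top ends
top [0.5313 0.1509 0.122 ]
top [0.4716 0.1518 0.122 ]
side [0.4724 0.1494 0.122 ]
side [0.5318 0.1442 0.122 ]
spat
top [0.493  0.0167 0.056 ]
top [ 0.4882 -0.0416  0.056 ]
side [0.4929 0.0316 0.056 ]
side [ 0.4897 -0.0234  0.056 ]
edges slider inner, fixed inner
top [0.584  0.0169 0.084 ]
top [0.4223 0.017  0.084 ]
top [ 0.5839 -0.0501  0.084 ]
top [ 0.4241 -0.0489  0.084 ]
side [0.4227 0.0121 0.084 ]
side [0.5821 0.0126 0.084 ]
side [ 0.4204 -0.0472  0.084 ]
side [ 0.5757 -0.0542  0.084 ]
wts
top [ 0.5584 -0.1409  0.106 ]
side [ 0.5591 -0.1403  0.106 ]
top [ 0.6397 -0.0842  0.04  ]
top [0.6441 0.0899 0.02  ]
```

Both views agree: bath centre at about (0.503, 0.026), yaw ≈ 0. The tab is at (0.502, 0.151), which gives a shutter travel of about 5 mm. The spatula is at x ≈ 0.492, yawed about -4°. Next I'll work out the approach.

```bash
cat >> h.py <<'E'
def go(P,Y=0,pitch=0):
    """units to TCP P; Y: extra yaw (deg, about world z) from tool y=world y; pitch (deg): about world x, after"""
    s=get_state(); R0=Ro.from_rotvec(s['tcp_rot'])
    R1=Ro.from_euler('x',pitch,degrees=True)*Ro.from_euler('z',Y,degrees=True)*Ro.from_matrix([[-1,0,0],[0,1,0],[0,0,-1]])
    d=R0.inv().apply(np.array(P)-s['eef_pos'])/.4; r=(R0.inv()*R1).as_rotvec()/np.pi
    print('d',d.round(4),'r',r.round(4),'t',s['time'])
E
python3 -c "
from h import *
go((.40,.38,.23)); go((.502,.151,.2))"
```

```text
d [-0.5184 -0.4076  0.0009] r [-0.0006 -0.0002 -0.1355] t 0.1
d [-0.9871 -0.8236  0.0767] r [-0.0006 -0.0002 -0.1355] t 0.1
```

```bash
python3 -m crank '[{"dx":-0.5,"dy":-0.41,"dz":0.03,"rz":-0.1355},{"dx":-0.987,"dy":-0.824,"dz":0.077,"rz":-0.1355},{"dx":-0.987,"dy":-0.824,"dz":0.077,"rz":-0.1355},{"dx":-0.987,"dy":-0.824,"dz":0.077,"rz":-0.1355},{"dx":-0.987,"dy":-0.824,"dz":0.077,"rz":-0.1355},{"dx":-0.987,"dy":-0.824,"dz":0.077,"rz":-0.1355},{"dx":-0.987,"dy":-0.824,"dz":0.077,"rz":-0.1355},{"dx":-0.987,"dy":-0.824,"dz":0.077,"rz":-0.1355}]' -0.3; python3 -c "
from h import *
go((.502,.151,.2))"
```

```text
d [-0.9871 -0.8236  0.0767] r [-0.0006 -0.0002 -0.1355] t 0.1$[0]: bad value
```

```bash
python3 -m crank '[{"dx":-0.5,"dy":-0.41,"dz":0.03,"rx":0,"ry":0,"rz":-0.1355},{"dx":-0.987,"dy":-0.824,"dz":0.077,"rx":0,"ry":0,"rz":-0.1355},{"dx":-0.987,"dy":-0.824,"dz":0.077,"rx":0,"ry":0,"rz":-0.1355},{"dx":-0.987,"dy":-0.824,"dz":0.077,"rx":0,"ry":0,"rz":-0.1355},{"dx":-0.987,"dy":-0.824,"dz":0.077,"rx":0,"ry":0,"rz":-0.1355},{"dx":-0.987,"dy":-0.824,"dz":0.077,"rx":0,"ry":0,"rz":-0.1355},{"dx":-0.987,"dy":-0.824,"dz":0.077,"rx":0,"ry":0,"rz":-0.1355},{"dx":-0.987,"dy":-0.824,"dz":0.077,"rx":0,"ry":0,"rz":-0.1355}]' -0.3; python3 -c "
from h import *
go((.502,.151,.2))"
```

```text
time: 0.77
eef_pos: [0.4235, 0.3131, 0.2111]
tcp_rot: [0.0, -3.141, 0.001]
force: [1.1, 0.6, 0.3]
gripper_width: 0.0555
grip_force: 0.0
d [-0.1961 -0.4053  0.0277] r [-0.0001 -0.0001  0.0001] t 0.7667
```

```bash
python3 -m crank '[{"dx":-0.196,"dy":-0.405,"dz":0.03,"rx":0,"ry":0,"rz":0},{"dx":-0.196,"dy":-0.405,"dz":0.03,"rx":0,"ry":0,"rz":0},{"dx":-0.196,"dy":-0.405,"dz":0.03,"rx":0,"ry":0,"rz":0},{"dx":-0.196,"dy":-0.405,"dz":0.03,"rx":0,"ry":0,"rz":0},{"dx":-0.196,"dy":-0.405,"dz":0.03,"rx":0,"ry":0,"rz":0},{"dx":-0.196,"dy":-0.405,"dz":0.1,"rx":0,"ry":0,"rz":0},{"dx":-0.196,"dy":-0.405,"dz":0.14,"rx":0,"ry":0,"rz":0},{"dx":-0.196,"dy":-0.405,"dz":0.14,"rx":0,"ry":0,"rz":0}]' -0.3; python3 - <<'E'
from h import *
go((.502,.151,.092))
cv2.imwrite('pics/s1.png',cv2.resize(snapshot('side')[80:260,190:380,::-1],None,fx=3.2,fy=3.2))
E
```

```text
time: 1.43
eef_pos: [0.4987, 0.1516, 0.1512]
tcp_rot: [-0.003, -3.134, 0.003]
force: [-0.5, -0.5, -0.1]
gripper_width: 0.0556
grip_force: 0.0
d [-0.0094 -0.0011  0.1479] r [-0.0006 -0.0025 -0.0005] t 1.4333
```

View pics/s1.png

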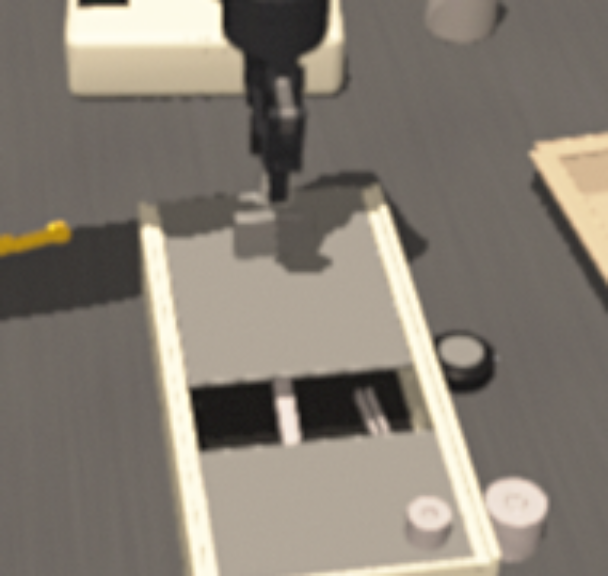

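The fingers are above the tab, with its top at about (255,215) in the crop and one finger on each side. I'll descend and grip.

```bash
python3 -m crank '[{"dx":-0.005,"dy":0,"dz":0.07,"rx":0,"ry":0,"rz":0},{"dx":-0.005,"dy":0,"dz":0.11,"rx":0,"ry":0,"rz":0},{"dx":-0.005,"dy":0,"dz":0.145,"rx":0,"ry":0,"rz":0},{"dx":-0.005,"dy":0,"dz":0.145,"rx":0,"ry":0,"rz":0},{"dx":-0.005,"dy":0,"dz":0.145,"rx":0,"ry":0,"rz":0}]' && python3 -m crank '[{"dx":0,"dy":0,"dz":0,"rx":0,"ry":0,"rz":0},{"dx":0,"dy":0,"dz":0,"rx":0,"ry":0,"rz":0},{"dx":0,"dy":0,"dz":0,"rx":0,"ry":0,"rz":0},{"dx":0,"dy":0,"dz":0,"rx":0,"ry":0,"rz":0},{"dx":0,"dy":0,"dz":0,"rx":0,"ry":0,"rz":0},{"dx":0,"dy":0,"dz":0,"rx":0,"ry":0,"rz":0}]' 1 40; python3 -c "
from h import *
go((.502,.236,.092))"
```

```text
time: 1.9
eef_pos: [0.5037, 0.1535, 0.098]
tcp_rot: [0.001, -3.141, 0.0]
force: [-0.0, -0.1, -0.4]
gripper_width: 0.0556
grip_force: 0.0
time: 2.4
eef_pos: [0.5048, 0.1532, 0.0991]
tcp_rot: [-0.0, 3.139, 0.0]
force: [-1.5, -2.6, 6.7]
gripper_width: 0.0107
grip_force: 40.5
d [0.0071 0.207  0.0178] r [0.0001 0.0007 0.0001] t 2.4
```

```bash
python3 -m crank '[{"dx":0,"dy":0.03,"dz":0,"rx":0,"ry":0,"rz":0},{"dx":0,"dy":0.06,"dz":0,"rx":0,"ry":0,"rz":0},{"dx":0,"dy":0.09,"dz":0,"rx":0,"ry":0,"rz":0},{"dx":0,"dy":0.12,"dz":0,"rx":0,"ry":0,"rz":0},{"dx":0,"dy":0.15,"dz":0,"rx":0,"ry":0,"rz":0},{"dx":0,"dy":0.18,"dz":0,"rx":0,"ry":0,"rz":0},{"dx":0,"dy":0.2,"dz":0,"rx":0,"ry":0,"rz":0},{"dx":0,"dy":0.207,"dz":0,"rx":0,"ry":0,"rz":0}]' ; python3 -m crank '[{"dx":0,"dy":0.003,"dz":0,"rx":0,"ry":0,"rz":0},{"dx":0,"dy":0.006,"dz":0,"rx":0,"ry":0,"rz":0},{"dx":0,"dy":0.009,"dz":0,"rx":0,"ry":0,"rz":0},{"dx":0,"dy":0.009,"dz":0,"rx":0,"ry":0,"rz":0}]'; python3 - <<'E'
from h import *
go((.502,.236,.092))
cv2.imwrite('pics/t2.png',cv2.resize(snapshot('top')[130:290,140:380,::-1],None,fx=3.3,fy=3.3))
E
```

```text
time: 3.07
eef_pos: [0.5045, 0.2353, 0.099]
tcp_rot: [-0.003, 3.14, -0.005]
force: [-0.8, -14.6, 9.9]
gripper_width: 0.0115
grip_force: 41.3
time: 3.4
eef_pos: [0.5045, 0.2353, 0.099]
tcp_rot: [-0.002, 3.141, -0.012]
force: [-1.0, -17.7, 11.2]
gripper_width: 0.0113
grip_force: 41.5
d [0.0064 0.0018 0.0175] r [-0.0024  0.0002  0.0005] t 3.4
```

View pics/t2.png

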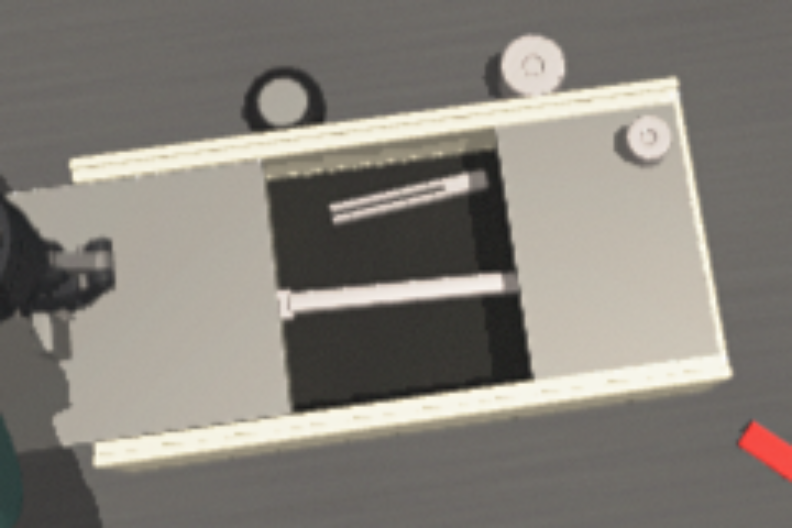

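The cover is at its stop: the TCP stalled at y = 0.235 and the force rose. The handle's +y end shows at crop (292,301), with the wider blade beyond it, and the handle centreline runs to (503,282). I'll measure it and release the tab.

```bash
python3 - <<'E'
from h import *
T=lambda x,y:(140+x/3.3-.35,130+y/3.3-.35)
a=ray('top',T(293,301),.056);b=ray('top',T(503,282),.056);print(a,b)
u=(a-b)/np.linalg.norm(a-b);print('yaw',np.degrees(np.arctan2(-u[0],u[1])),'mid',a-.07*u)
print('blade end vis',ray('top',T(281,302),.049))
print('cover edge',ray('top',T(265,165),.084),ray('top',T(290,410),.084),ray('top',T(497,130),.084),ray('top',T(533,378),.084))
print('tweez',ray('top',T(331,212),.013),ray('top',T(486,179),.013))
E
python3 -m crank '[{"dx":0,"dy":-0.009,"dz":0,"rx":0,"ry":0,"rz":0},{"dx":0,"dy":-0.009,"dz":0,"rx":0,"ry":0,"rz":0},{"dx":0,"dy":-0.009,"dz":0,"rx":0,"ry":0,"rz":0},{"dx":0,"dy":-0.009,"dz":0,"rx":0,"ry":0,"rz":0}]' -0.3; python3 -m crank '[{"dx":0,"dy":0,"dz":-0.07,"rx":0,"ry":0,"rz":0},{"dx":0,"dy":0,"dz":-0.15,"rx":0,"ry":0,"rz":0},{"dx":0,"dy":0,"dz":-0.2,"rx":0,"ry":0,"rz":0},{"dx":0,"dy":0,"dz":-0.2,"rx":0,"ry":0,"rz":0}]'
```

```text
[0.49536381 0.09481748 0.056     ] [ 0.48920239 -0.04125344  0.056     ]
yaw -2.5926384163882807 mid [0.49219739 0.02488914 0.056     ]
blade end vis [0.49713389 0.10342126 0.049     ]
cover edge [0.57981471 0.09969977 0.084     ] [0.42283882 0.10092036 0.084     ] [ 0.58260018 -0.04998448  0.084     ] [ 0.42198227 -0.04927966  0.084     ]
tweez [0.56215533 0.06680406 0.013     ] [ 0.5708645  -0.04250473  0.013     ]
time: 3.78
eef_pos: [0.5037, 0.2363, 0.0974]
tcp_rot: [-0.0, -3.141, -0.001]
force: [0.5, -0.5, -0.5]
gripper_width: 0.0551
grip_force: 0.0
time: 4.12
eef_pos: [0.5071, 0.238, 0.1832]
tcp_rot: [-0.001, 3.133, 0.006]
force: [0.7, -0.1, 0.1]
gripper_width: 0.0557
grip_force: 0.0
```

```bash
cat > plan.py <<'E'
import numpy as np
G=25
L=np.linspace
def rect(y0,y1,z0,z1,n=60):
    a=L(y0,y1,n);b=L(z0,z1,n);return np.vstack([np.c_[a,0*a+z0],np.c_[a,0*a+z1],np.c_[0*b+y0,b],np.c_[0*b+y1,b]])
body=np.vstack([rect(-70,70,-6,6),rect(70,120,-6,-1),rect(-120,-70,-6,-1)])
grip=np.vstack([rect(G-45,G+45,54,150),rect(G-13,G+13,-19,54)])
obs=[(-193,-75,80,84),(75,290,80,84),(-89,-83,0,44),(83,89,0,44),(-195,195,0,4),(-195,-191,0,80),(204,216,84,122),(-181,-153,84,106)]
def clr(P,y,z,t):
    c,s=np.cos(t),np.sin(t);Q=P@np.array([[c,s],[-s,c]])+[y,z]
    return min((np.hypot(np.maximum(0,np.maximum(o[0]-Q[:,0],Q[:,0]-o[1])),np.maximum(0,np.maximum(o[2]-Q[:,1],Q[:,1]-o[3]))).min(),o) for o in obs)
W=[(0,50,0),(0,62,0),(-55,62,0),(-60,66,12),(-61,71,27),(-17,93,27),(46,127,27),(46,160,27),(30,240,0)]
for a,b in zip(W,W[1:]):
    X=[np.array(a)+(np.array(b)-a)*k for k in L(0,1,21)]
    print(a,b,'spat',min(clr(body,*x[:2],np.radians(x[2])) for x in X[1:]),'grip',min(clr(grip,*x[:2],np.radians(x[2])) for x in X))
for y,z,t in W:
    r=np.radians(t); print((y,z,t),'TCP bath y,z',(y+G*np.cos(r)+19*np.sin(r)).round(1),(z+G*np.sin(r)-19*np.cos(r)).round(1),'tips z',(z+120*np.sin(r)).round(),(z-120*np.sin(r)).round())
E
python3 plan.py; python3 -c "
from h import *
print(get_state()['joint_positions']); go((.4933,.050,.15),90-3);go((.4933,.050,.15),-93)"
```

```text
(0, 50, 0) (0, 62, 0) spat (np.float64(0.6000000000000014), (-89, -83, 0, 44)) grip (np.float64(20.615528128088304), (75, 290, 80, 84))
(0, 62, 0) (-55, 62, 0) spat (np.float64(12.0), (-193, -75, 80, 84)) grip (np.float64(32.0), (-193, -75, 80, 84))
(-55, 62, 0) (-60, 66, 12) spat (np.float64(9.53300013477359), (-89, -83, 0, 44)) grip (np.float64(22.930184159410157), (-193, -75, 80, 84))
(-60, 66, 12) (-61, 71, 27) spat (np.float64(5.362411199345415), (-89, -83, 0, 44)) grip (np.float64(18.573084112378446), (-193, -75, 80, 84))
(-61, 71, 27) (-17, 93, 27) spat (np.float64(4.980825237017606), (-89, -83, 0, 44)) grip (np.float64(18.573084112378446), (-193, -75, 80, 84))
(-17, 93, 27) (46, 127, 27) spat (np.float64(5.069623239421055), (-89, -83, 0, 44)) grip (np.float64(31.721558919466794), (75, 290, 80, 84))
(46, 127, 27) (46, 160, 27) spat (np.float64(14.533207597135402), (-193, -75, 80, 84)) grip (np.float64(32.97234392122184), (75, 290, 80, 84))
(46, 160, 27) (30, 240, 0) spat (np.float64(26.957145908112714), (-193, -75, 80, 84)) grip (np.float64(65.24119678639289), (75, 290, 80, 84))
(0, 50, 0) TCP bath y,z 25.0 31.0 tips z 50.0 50.0
(0, 62, 0) TCP bath y,z 25.0 43.0 tips z 62.0 62.0
(-55, 62, 0) TCP bath y,z -30.0 43.0 tips z 62.0 62.0
(-60, 66, 12) TCP bath y,z -31.6 52.6 tips z 91.0 41.0
(-61, 71, 27) TCP bath y,z -30.1 65.4 tips z 125.0 17.0
(-17, 93, 27) TCP bath y,z 13.9 87.4 tips z 147.0 39.0
(46, 127, 27) TCP bath y,z 76.9 121.4 tips z 181.0 73.0
(46, 160, 27) TCP bath y,z 76.9 154.4 tips z 214.0 106.0
(30, 240, 0) TCP bath y,z 55.0 221.0 tips z 240.0 240.0
[ 3.94044813e-01  7.71838975e-02  1.91206259e+00  4.01267980e-04
  1.14269030e+00 -1.17740012e+00]
d [ 0.0355 -0.4702  0.0809] r [-0.0011  0.0032 -0.4832] t 4.1167
d [ 0.0355 -0.4702  0.0809] r [0.0033 0.0011 0.5168] t 4.1167
```

```bash
python3 -m crank '[{"dx":0.035,"dy":-0.2,"dz":0,"rx":0,"ry":0,"rz":0.2},{"dx":0.035,"dy":-0.4,"dz":0,"rx":0,"ry":0,"rz":0.517},{"dx":0.035,"dy":-0.47,"dz":0,"rx":0,"ry":0,"rz":0.517},{"dx":0.035,"dy":-0.47,"dz":0.03,"rx":0,"ry":0,"rz":0.517},{"dx":0.035,"dy":-0.47,"dz":0.06,"rx":0,"ry":0,"rz":0.517},{"dx":0.035,"dy":-0.47,"dz":0.08,"rx":0,"ry":0,"rz":0.517},{"dx":0.035,"dy":-0.47,"dz":0.08,"rx":0,"ry":0,"rz":0.517},{"dx":0.035,"dy":-0.47,"dz":0.08,"rx":0,"ry":0,"rz":0.517}]'; python3 -c "
from h import *
go((.4933,.050,.15),-93)"
```

```text
time: 4.78
eef_pos: [0.4885, 0.0475, 0.1437]
tcp_rot: [-1.515, -2.749, 0.002]
force: [-0.5, 0.4, 0.6]
gripper_width: 0.0556
grip_force: 0.0
d [-0.001   0.0135 -0.0158] r [-0.0009 -0.0003  0.1959] t 4.7833
```

```bash
python3 -m crank '[{"dx":0,"dy":0.013,"dz":-0.016,"rx":0,"ry":0,"rz":0.196},{"dx":0,"dy":0.013,"dz":-0.016,"rx":0,"ry":0,"rz":0.196},{"dx":0,"dy":0.013,"dz":-0.016,"rx":0,"ry":0,"rz":0.196},{"dx":0,"dy":0.013,"dz":-0.016,"rx":0,"ry":0,"rz":0.196},{"dx":0,"dy":0.013,"dz":-0.016,"rx":0,"ry":0,"rz":0.196},{"dx":0,"dy":0.013,"dz":-0.016,"rx":0,"ry":0,"rz":0.196},{"dx":0,"dy":0.013,"dz":-0.016,"rx":0,"ry":0,"rz":0.196}]'; python3 - <<'E'
from h import *
go((.4933,.050,.033),-93)
print(get_state()['joint_positions'].round(2))
cv2.imwrite('pics/s3.png',cv2.resize(snapshot('side')[100:300,180:390,::-1],None,fx=3,fy=3))
E
```

```text
time: 5.37
eef_pos: [0.4938, 0.0511, 0.1513]
tcp_rot: [-2.266, -2.174, 0.001]
force: [0.0, 0.4, -0.1]
gripper_width: 0.0555
grip_force: 0.0
d [-0.0027 -0.0007  0.2956] r [-0.0003 -0.      0.0035] t 5.3667
[ 0.05 -0.01  2.06  0.    1.09  0.09]
```

View pics/s3.png

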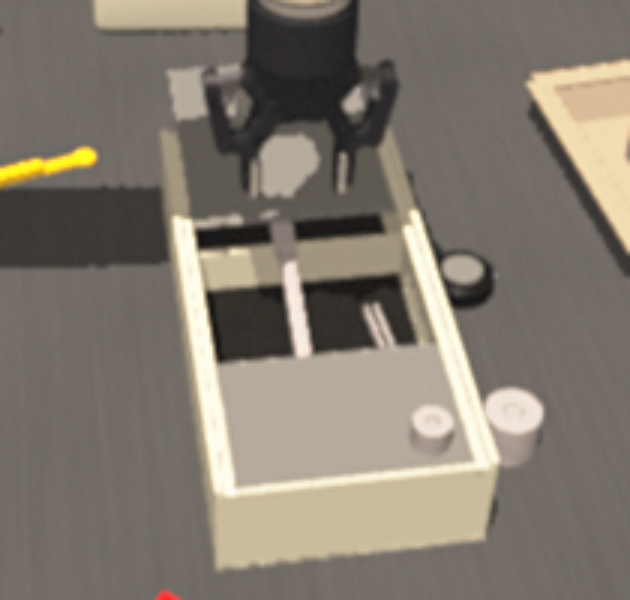

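The gripper is centred over the handle and clear of the walls, with the tips at crop (255,190) and (342,190) and the spatula between them. Descending.

```bash
python3 -m crank '[{"dx":-0.002,"dy":0,"dz":0.08,"rx":0,"ry":0,"rz":0},{"dx":-0.002,"dy":0,"dz":0.15,"rx":0,"ry":0,"rz":0},{"dx":-0.002,"dy":0,"dz":0.21,"rx":0,"ry":0,"rz":0},{"dx":-0.002,"dy":0,"dz":0.26,"rx":0,"ry":0,"rz":0},{"dx":-0.002,"dy":0,"dz":0.295,"rx":0,"ry":0,"rz":0},{"dx":-0.002,"dy":0,"dz":0.295,"rx":0,"ry":0,"rz":0},{"dx":-0.002,"dy":0,"dz":0.295,"rx":0,"ry":0,"rz":0}]'; python3 -m crank '[{"dx":0,"dy":0,"dz":0,"rx":0,"ry":0,"rz":0},{"dx":0,"dy":0,"dz":0,"rx":0,"ry":0,"rz":0},{"dx":0,"dy":0,"dz":0,"rx":0,"ry":0,"rz":0},{"dx":0,"dy":0,"dz":0,"rx":0,"ry":0,"rz":0},{"dx":0,"dy":0,"dz":0,"rx":0,"ry":0,"rz":0},{"dx":0,"dy":0,"dz":0,"rx":0,"ry":0,"rz":0},{"dx":0,"dy":0,"dz":0,"rx":0,"ry":0,"rz":0}]' 1 90; python3 - <<'E'
from h import *
go((.4933,.050,.043),-93)
E
```

```text
time: 6.0
eef_pos: [0.4932, 0.05, 0.0331]
tcp_rot: [-2.268, -2.171, 0.003]
force: [0.1, 0.9, 0.4]
gripper_width: 0.0555
grip_force: 0.0
time: 6.58
eef_pos: [0.4953, 0.05, 0.0355]
tcp_rot: [2.27, 2.17, 0.003]
force: [-0.5, -0.2, 6.9]
gripper_width: 0.0099
grip_force: 88.3
d [-0.0003 -0.005  -0.0188] r [ 0.0008 -0.0001  0.0024] t 6.5833
```

```bash
python3 -m crank '[{"dx":0,"dy":0,"dz":-0.015,"rx":0,"ry":0,"rz":0},{"dx":0,"dy":0,"dz":-0.03,"rx":0,"ry":0,"rz":0},{"dx":-0.03,"dy":0,"dz":-0.03,"rx":0,"ry":0,"rz":0},{"dx":-0.06,"dy":0,"dz":-0.03,"rx":0,"ry":0,"rz":0},{"dx":-0.09,"dy":0,"dz":-0.03,"rx":0,"ry":0,"rz":0},{"dx":-0.12,"dy":0,"dz":-0.03,"rx":0,"ry":0,"rz":0},{"dx":-0.1375,"dy":0,"dz":-0.03,"rx":0,"ry":0,"rz":0},{"dx":-0.1375,"dy":0,"dz":-0.03,"rx":0,"ry":0,"rz":0}]'; python3 - <<'E'
from h import *
print(get_state()['force'],get_state()['joint_positions'].round(2))
cv2.imwrite('pics/t4.png',cv2.resize(snapshot('top')[130:290,140:380,::-1],None,fx=3.3,fy=3.3))
E
```

```text
time: 7.25
eef_pos: [0.4913, -0.0069, 0.0457]
tcp_rot: [-2.273, -2.168, 0.001]
force: [0.1, 0.8, -2.1]
gripper_width: 0.01
grip_force: 87.9
[ 0.06400995  0.83133944 -2.05883172] [-0.06  0.12  2.16 -0.    0.87 -0.02]
```

View pics/t4.png

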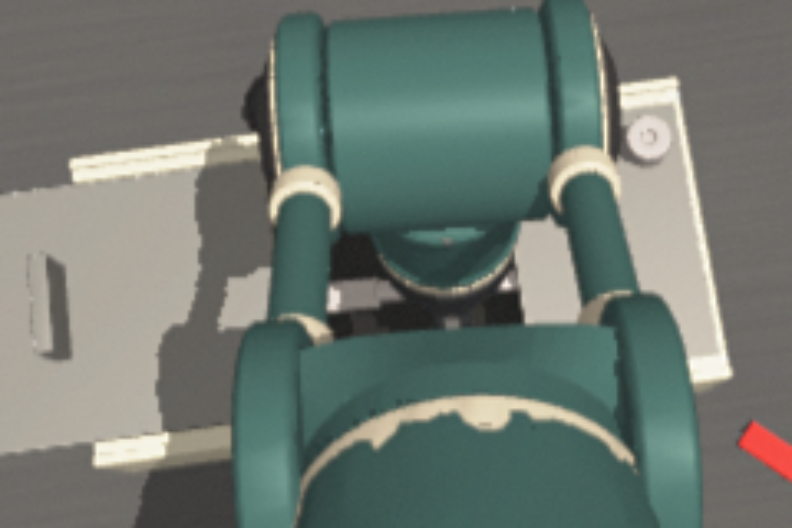

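The spatula has shifted and is held clear (force only its weight, -2 N). Its +y end shows at crop (330–375,295), and the cover is still open. Tilting the +y end up.

```bash
python3 -m crank '[{"dx":-0.002,"dy":0,"dz":-0.012,"rx":0,"ry":0.033,"rz":0},{"dx":-0.004,"dy":0,"dz":-0.024,"rx":0,"ry":0.067,"rz":0},{"dx":-0.003,"dy":0,"dz":-0.034,"rx":0,"ry":0.094,"rz":0},{"dx":-0.001,"dy":0,"dz":-0.045,"rx":0,"ry":0.122,"rz":0},{"dx":0,"dy":0,"dz":-0.056,"rx":0,"ry":0.15,"rz":0},{"dx":0,"dy":0,"dz":-0.056,"rx":0,"ry":0.15,"rz":0},{"dx":0,"dy":0,"dz":-0.056,"rx":0,"ry":0.15,"rz":0},{"dx":0,"dy":0,"dz":-0.056,"rx":0,"ry":0.15,"rz":0}]'; python3 - <<'E'
from h import *
s=get_state();print(s['force'],s['joint_positions'].round(2),Ro.from_rotvec(s['tcp_rot']).as_matrix().round(3))
cv2.imwrite('pics/s5.png',cv2.resize(snapshot('side')[100:300,180:390,::-1],None,fx=3,fy=3))
E
```

```text
time: 7.97
eef_pos: [0.4914, -0.0049, 0.068]
tcp_rot: [-2.008, -1.919, -0.479]
force: [-0.5, -0.4, -1.3]
gripper_width: 0.0099
grip_force: 87.9
[-0.47084109 -0.43202452 -1.33391953] [-0.37  0.17  2.12  0.51  1.06 -0.63] [[ 0.041  0.999  0.02 ]
 [ 0.891 -0.045  0.452]
 [ 0.453 -0.001 -0.892]]
```

View pics/s5.png

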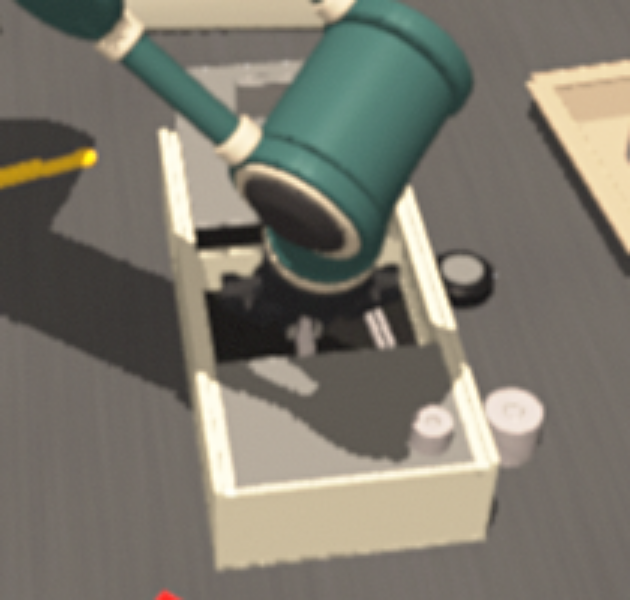

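Tilted by 27°, with the lower end still under the fixed cover (entering near crop (305,345)) and only the weight sensed. Drawing it out along its own axis.

```bash
python3 -m crank '[{"dx":0.04,"dy":0,"dz":0,"rx":0,"ry":0,"rz":0},{"dx":0.08,"dy":0,"dz":0,"rx":0,"ry":0,"rz":0},{"dx":0.12,"dy":0,"dz":0,"rx":0,"ry":0,"rz":0},{"dx":0.16,"dy":0,"dz":0,"rx":0,"ry":0,"rz":0},{"dx":0.2,"dy":0,"dz":0,"rx":0,"ry":0,"rz":0},{"dx":0.24,"dy":0,"dz":0,"rx":0,"ry":0,"rz":0},{"dx":0.28,"dy":0,"dz":0,"rx":0,"ry":0,"rz":0},{"dx":0.3,"dy":0,"dz":0,"rx":0,"ry":0,"rz":0}]'; python3 -m crank '[{"dx":0.01,"dy":0,"dz":-0.02,"rx":0,"ry":0,"rz":0},{"dx":0.02,"dy":0,"dz":-0.05,"rx":0,"ry":0,"rz":0},{"dx":0.037,"dy":0,"dz":-0.074,"rx":0,"ry":0,"rz":0},{"dx":0.037,"dy":0,"dz":-0.074,"rx":0,"ry":0,"rz":0}]'; python3 - <<'E'
from h import *
s=get_state();print(s['force'])
go((.492,.08,.223),-93)
E
```

```text
time: 8.68
eef_pos: [0.4963, 0.1043, 0.124]
tcp_rot: [-2.004, -1.922, -0.482]
force: [0.4, -0.0, -1.0]
gripper_width: 0.0098
grip_force: 87.9
time: 9.02
eef_pos: [0.4987, 0.1011, 0.1593]
tcp_rot: [-2.009, -1.921, -0.487]
force: [0.6, -0.0, -0.6]
gripper_width: 0.0099
grip_force: 87.9
[ 0.59360479 -0.01126724 -0.61900476]
d [ 0.0247 -0.0135 -0.1662] r [ 0.0012 -0.1499  0.0025] t 9.0167
```

```bash
python3 -m crank '[{"dx":0.006,"dy":-0.003,"dz":-0.04,"rx":0,"ry":0,"rz":0},{"dx":0.012,"dy":-0.007,"dz":-0.08,"rx":0,"ry":-0.03,"rz":0},{"dx":0.018,"dy":-0.01,"dz":-0.12,"rx":0,"ry":-0.06,"rz":0},{"dx":0.025,"dy":-0.013,"dz":-0.15,"rx":0,"ry":-0.09,"rz":0},{"dx":0.025,"dy":-0.013,"dz":-0.166,"rx":0,"ry":-0.12,"rz":0},{"dx":0.025,"dy":-0.013,"dz":-0.166,"rx":0,"ry":-0.15,"rz":0},{"dx":0.025,"dy":-0.013,"dz":-0.166,"rx":0,"ry":-0.15,"rz":0},{"dx":0.025,"dy":-0.013,"dz":-0.166,"rx":0,"ry":-0.15,"rz":0}]'; python3 - <<'E'
from h import *
a,b=snapshot('side')[80:290,180:390,::-1],snapshot('top')[90:300,140:380,::-1]
cv2.imwrite('pics/b6.png',cv2.resize(np.hstack([a,b]),None,fx=1.75,fy=1.75,interpolation=cv2.INTER_CUBIC))
E
```

```text
time: 9.68
eef_pos: [0.4903, 0.0816, 0.2198]
tcp_rot: [-2.268, -2.173, -0.002]
force: [0.1, 0.4, -0.8]
gripper_width: 0.0101
grip_force: 88.0
```

View pics/b6.png

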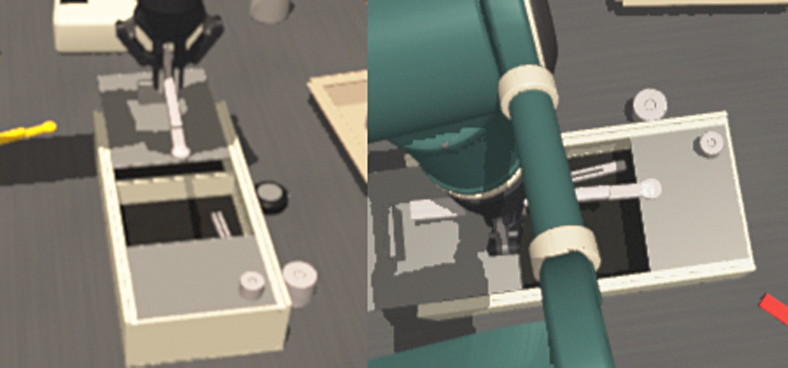

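The spatula is out and held: round tip at panel (180,152) in the side view and (658,188) in the top view. The tweezers are in the bath and the weights and timer are in place. I'll triangulate the tip to check level.

```bash
python3 - <<'E'
from h import *
p=(180/1.75+180,152/1.75+80); q=((658-367.5)/1.75+140,188/1.75+90)
def od(n,p):
    a,b=ray(n,p,0),ray(n,p,.3); return b,(a-b)/np.linalg.norm(a-b)
A,u=od('side',p);B,v=od('top',q)
t=np.linalg.lstsq(np.c_[u,-v],B-A,rcond=None)[0]; print('round tip',A+t[0]*u,B+t[1]*v)
p=(170/1.75+180,80/1.75+80);print('handle nr pads side', ray('side',p,.245))
s=get_state();print(s['qvel'].round(3),s['time'],s['eef_pos'])
E
python3 -m crank '[{"dx":0,"dy":0,"dz":0,"rx":0,"ry":0,"rz":0},{"dx":0,"dy":0,"dz":0,"rx":0,"ry":0,"rz":0},{"dx":0,"dy":0,"dz":0,"rx":0,"ry":0,"rz":0},{"dx":0,"dy":0,"dz":0,"rx":0,"ry":0,"rz":0}]'
```

```text
round tip [ 0.48358925 -0.05797702  0.23639655] [ 0.48216637 -0.05799002  0.23607121]
handle nr pads side [0.49106317 0.06461841 0.245     ]
[-0.017  0.002  0.006 -0.005 -0.001  0.009] 9.7833 [0.48981393 0.08018636 0.21894231]
time: 10.12
eef_pos: [0.4902, 0.0799, 0.2194]
tcp_rot: [-2.272, -2.169, 0.0]
force: [-0.8, -0.4, -0.4]
gripper_width: 0.0099
grip_force: 88.0
```

```bash
python3 -c "
from rig import *
print(sign_off())"
```

```text
the job is handed in; nothing more can be done
None
```

The job is handed in (no verdict was shown): the cover is fully open against its stop, and the spatula is held still and level about 15 cm above the covers, with the tweezers, weights and timer where they stood.

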